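# Nudge two engraving blanks into their recesses

### The arm

A 7-joint arm with a two-finger parallel gripper is mounted at the origin on a cart in front of the work surface, level with it; the furniture and walls round the work are solid. World frame = base frame: x ahead of the robot, y to its left, z up, the work surface at z = 0. Lengths are in m, angles in rad, forces in N, time in s.
With the tool pointing down it reaches from about 0.425 to 0.925 m from the base axis. Payload 6.8 kg.
Tool frame: the origin (TCP) lies on the centre line of the jaws, within the pads' length; the fingertips stand 19 mm ahead of it and the grasp point (between the pads) is the TCP; z points along the fingers, y is the line along which they close (so a half turn about z gives the same grasp; the last joint's range is limited). The gripper opens to 85 mm and grips with 20 to 120 N. Pads are 22 mm wide; open, the fingers measure 114 mm over their backs; the gripper's body (76 mm by 85 mm) begins 54 mm behind the grasp point. The pads swing forward as they close: fully open they stand 13 mm farther back than shut.
Start: joints at [1.14, 0.477, 0.022, 1.555, -0.011, 1.109, -0.083], TCP at [0.214, -0.64, 0.25] pointing down, gripper open.
Joint ranges: [-2.96, 2.96], [-0.34, 2.1], [-1.41, 1.46], [0.24, 2.44], [-1.37, 4.51], [0.17, 1.92], [-2.96, 2.96]. Speed limits (rad/s): [2.39, 2.39, 3.14, 3.14, 3.14, 3.14, 3.14].

### API

Orientations are given as a rotation vector (axis times angle).
In Python, from bench import r gives the robot as it stands. The module is installed in compiled form; this text tells all that it offers.
- The arm moves only by the tool arm_command, never from a script. Its argument "rows" is a list of rows, each an object of numbers: "fingers": the opening, from -1 (shut) to 1 (fully open); "x", "y", "z": the shift along the tool's x, y, z in m; "ax", "ay", "az": the turn, a rotation vector about the tool's x, y, z in degrees. In form: [{"fingers": .., "x": .., "y": .., "z": .., "ax": .., "ay": .., "az": ..}, ...]. A call has 1 to 10 rows; each row shifts and turns the commanded pose from where the row before left it, along the tool's axes as they then stand; what a row does not reach is not made up. A row lasts 1/12 s, in which the tool goes at most 41.7 mm and 7.16 degrees, less where a joint would pass 70% of its speed; a pose out of reach is approached as far as the arm can. A call is refused whole if a number of a shift passes 0.0417 or a number of a turn 7.16, either way. A call with a gripper value outside its range is refused whole. The fingers move at their own pace and stop on an object; "grip_force" is the grip in N (left out, the last holds). Time passes only in rows, so rows that do not move let the fingers close. It gives the time, the measured TCP pose, the force, the opening and the grip force at its end, in the units of the state.
- r.get_obs(): the state, without advancing time (a new reading comes with each control period).
- r.grab_frame(name): name is "side" or "top" or "wrist"; returns a dict with "frame" (480x640x3 uint8, red, green, blue), "depth" (480x640 float32, m along the optical axis (not along the pixel's ray), 0 where there is no reading), "K" (3x3 intrinsics, pixels), "world_from_camera" (4x4, takes a point from camera to world coordinates). Camera axes: x right, y down, z forward; pixel columns grow to the right and rows downward; lengths in m; the calibration is good to about 2 mm. A picture is of the moment at which its call begins.
- r.hand_in(): hands the job in; it is judged then, once.
The state is a dict: "clock": time; "joints": joint angles; "qvel": joint speeds; "tau": joint torques, N m; "tcp_pos": TCP position; "orientation": TCP orientation; "contact_force": force on the tool from outside, world axes, zero at the start; "moment": the same for the moment, N m; "grip_width": finger opening in m; "gripper_force": force on a finger pad.
Only numpy, scipy, OpenCV 4.12 (cv2) and the standard library are available. Lean on these libraries where they do the work, as an engineer would, in place of code of your own. Each camera call takes 0.05 s, during which the arm holds its last target. There are 200 camera calls.

### The job

Get the two brass blanks ready for engraving: with your fingertips, push each disc across the top of the dark steel nest plate until it drops into the recess of its own size and lies flat on the bottom of it, the large disc in the large recess and the small disc in the small one. Only push them, do not pick them up or let them leave the plate, and leave the tin, punch, loupe and steel block around the plate where they are.

Things in the scene. Friction and masses are not known exactly. Their poses are not given: they have to be found in the camera images.
- nest_plate: level dark steel nest plate, 150 (its x) x 170 (its y) x 18 mm, fixed to the bench; origin at the centre of its underside, z up, top face at 18 mm. Both round recesses are in its +x half; the discs start in the -x half, either disc on either side. Fixed nearby, to be kept clear of: a rack of upright punches (about x 0.45, y -0.03 m), a thin post 0.47 m tall (about x 0.61, y 0.13 m)
- large_recess (a point): centre of the mouth of the large round recess, in the plane of the plate's top face (18 mm above the bench); the recess is 48 mm in diameter and 7 mm deep with a flat floor; it lies at x +35, y +42 mm in the plate's frame
- small_recess (a point): centre of the mouth of the small round recess, in the plane of the plate's top face; 34 mm in diameter and 7 mm deep with a flat floor; it lies at x +35, y -42 mm in the plate's frame
- large_disc: loose flat brass disc, 44 mm in diameter, 10 mm thick, about 0.12 kg, lying on the plate's top face; origin at the centre of its underside, z up. It fits the large recess with 2 mm to spare all round and, once in, stands 3 mm above the plate
- small_disc: loose flat brass disc, 30 mm in diameter, 10 mm thick, about 0.06 kg, lying on the plate's top face; origin at the centre of its underside, z up. It fits the small recess with 2 mm to spare all round and, once in, stands 3 mm above the plate
- tin: bystander: closed round metal tin, 60 mm in diameter, 27 mm high, standing beside the plate on its +y side; origin at the centre of its underside
- punch: bystander: small steel dapping punch, 13 mm thick, 64 mm long, lying in front of the plate (-x side); origin at the centre of its underside
- loupe_b: bystander: small folding loupe, 24 x 36 x 17 mm, lying beside the plate on its -y side; origin at the centre of its underside
- block: bystander: square steel bench block, 63 x 63 x 20 mm, lying behind the plate (+x side); origin at the centre of its underside

How it is judged:
By the outcome, as a careful person would: the job done as asked, in the order asked, and still so for the second after the job is handed in, with the robot touching nothing.
It also fails if it takes over 58 s, if anything falls off the work surface, if the arm or the gripper's body presses on something with over 40 N, if the wrist force passes 120 N, or if a joint passes its speed limit or range.

## Working session

There is one attempt and no reset: what is moved stays moved. The work goes in short steps, Python scripts to look and compute and a tool call to move; the robot and the scene stay as the last step left them, time stands still between calls to the robot, and variables do not carry over. Pictures are saved under pics/ and viewed, at most 12 in all, crops included, and the job is handed in when it is done.

Besides the shell and the picture viewer there is one more tool, called after "Emit:" by a JSON object that holds its "fn" and its "kwargs", one argument or row to a line. arm_command: Moves the arm, as the interface text tells. Its arguments: {"type":"object","properties":{"rows":{"type":"array"},"grip_force":{"type":"number"}},"required":["rows"]}

```bash
mkdir -p pics
python3 - <<'E'
from bench import r
import numpy as np,cv2
o=r.get_obs(); print({k:np.round(v,3) for k,v in o.items()})
for n in ["top","side"]:
    f=r.grab_frame(n); cv2.imwrite(f"pics/{n}0.png",f["frame"][:,:,::-1]); np.savez(f"{n}0.npz",**f)
    print(n,f["K"],np.round(f["world_from_camera"],3))
E
```

```text
{'clock': np.float64(0.0), 'joints': array([ 1.14 ,  0.478,  0.022,  1.556, -0.012,  1.109, -0.083]), 'qvel': array([ 0.002, -0.   , -0.001, -0.001,  0.   , -0.   ,  0.001]), 'tau': array([ 0.0000e+00, -5.9644e+01,  1.6080e+00, -2.8119e+01,  1.3000e-02,
        1.0000e-02, -0.0000e+00]), 'tcp_pos': array([ 0.214, -0.64 ,  0.249]), 'orientation': array([-3.099e+00, -5.050e-01,  1.000e-03]), 'contact_force': array([ 0.428,  0.494, -0.292]), 'moment': array([ 0.018,  0.009, -0.033]), 'gripper_force': np.float64(0.0), 'grip_width': np.float64(0.086)}
top [[592.85429226   0.         317.13193299]
 [  0.         592.85429226 232.98571337]
 [  0.           0.           1.        ]] [[-0.025 -0.983  0.182  0.433]
 [-1.     0.023 -0.015 -0.158]
 [ 0.01  -0.182 -0.983  0.958]
 [ 0.     0.     0.     1.   ]]
side [[544.01127351   0.         319.37277991]
 [  0.         544.01127351 234.4775091 ]
 [  0.           0.           1.        ]] [[ 0.913 -0.228  0.338  0.335]
 [-0.407 -0.502  0.763 -0.799]
 [-0.004 -0.834 -0.551  0.522]
 [ 0.     0.     0.     1.   ]]
```

View pics/top0.png

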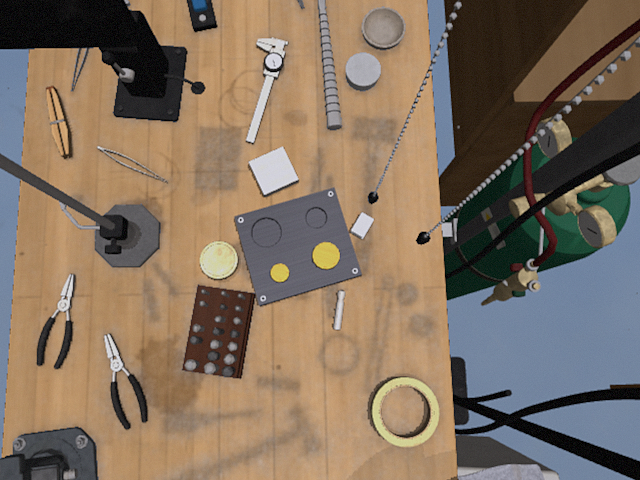

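View pics/side0.png

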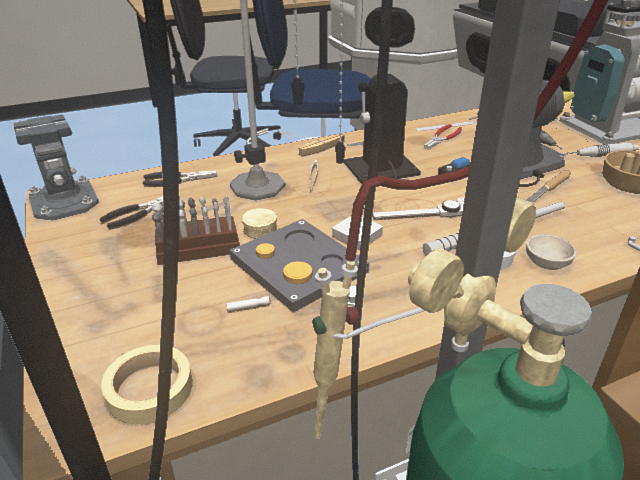

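Top view: plate at about (235–359, 189–304), large recess (266,232), small recess (316,217), large disc (326,256), small disc (280,272). The discs must cross over, and each has a free diagonal. The side view shows the punch rack, tin and hanging cables nearby, so I'll measure those too.

```bash
cat > h.py <<'E'
import numpy as np,cv2
def ray(f,uv,z):
    uv=np.atleast_2d(uv).astype(float);K=f["K"];T=f["world_from_camera"]
    d=np.c_[(uv[:,0]-K[0,2])/K[0,0],(uv[:,1]-K[1,2])/K[1,1],np.ones(len(uv))]@T[:3,:3].T
    return (T[:3,3]+d*((z-T[2,3])/d[:,2])[:,None])[:,:2]
def cloud(f):
    K=f["K"];T=f["world_from_camera"];d=f["depth"];v,u=np.mgrid[:480,:640]
    return np.stack([(u-K[0,2])/K[0,0]*d,(v-K[1,2])/K[1,1]*d,d],-1)@T[:3,:3].T+T[:3,3]
def discs(f,lo=50,z=.028):
    h=cv2.cvtColor(f["frame"],cv2.COLOR_RGB2HSV)
    m=cv2.inRange(h,(18,170,120),(32,255,255))
    n,l,s,c=cv2.connectedComponentsWithStats(m)
    return [(s[i,4],c[i],ray(f,c[i],z)[0],l==i) for i in range(1,n) if s[i,4]>lo]
E
python3 - <<'E'
from h import *
np.set_printoptions(precision=4,suppress=True)
f=dict(np.load("top0.npz"));P=cloud(f);h=cv2.cvtColor(f["frame"],cv2.COLOR_RGB2HSV)
for a in discs(f): print(a[:3],cv2.minEnclosingCircle(ray(f,np.argwhere(a[3])[:,::-1],.028).astype(np.float32)))
m=(h[...,2]<125)&(h[...,1]<90)
m=m.astype(np.uint8);m[:180]=0;m[310:]=0;m[:,:225]=0;m[:,368:]=0
m=cv2.morphologyEx(m,cv2.MORPH_OPEN,np.ones((3,3)))
n,l,s,c=cv2.connectedComponentsWithStats(m);i=1+s[1:,4].argmax()
R=cv2.minAreaRect(ray(f,np.argwhere(l==i)[:,::-1],.018).astype(np.float32));print(R,cv2.boxPoints(R))
print("corners by eye",ray(f,[(235,214),(333,189),(359,273),(262,304)],.018))
def st(n,a,b,c,d):
    q=P[c:d,a:b].reshape(-1,3);q=q[(f["depth"][c:d,a:b]>0).ravel()];q=q[q[:,2]>.01];print(n,"max z",np.percentile(q[:,2],[50,99,100]),"xy",q[:,:2].min(0),q[:,:2].max(0))
st("rack",184,255,288,378);st("tin",198,240,238,280);st("ch1",366,381,188,205);st("ch2",415,432,230,246);st("chain",380,395,150,185)
m=(P[...,2]>.06)&(f["depth"]>0)&(abs(P[...,0]-.57)<.2)&(abs(P[...,1]+.14)<.25)
q=P[m]
H,_,_=np.histogram2d(q[:,0],q[:,1],bins=[8,10],range=[[.37,.77],[-.39,.11]])
print(H.astype(int))
for z in (.06,.1,.2,.3): print(z,(q[:,2]>z).sum())
E
```

```text
((0.5865289568901062, -0.13830679655075073), (0.1524660885334015, 0.17279192805290222), 15.401219367980957) [[ 0.4901 -0.0753]
 [ 0.536  -0.2418]
 [ 0.683  -0.2014]
 [ 0.6371 -0.0348]]
corners by eye [[ 0.6412 -0.0396]
 [ 0.6794 -0.1996]
 [ 0.5406 -0.2369]
 [ 0.4952 -0.0822]]
rack max z [0.0409 0.095  0.0987] xy [ 0.3842 -0.0701] [0.5226 0.0387]
tin max z [0.0273 0.0311 0.0319] xy [ 0.5369 -0.0449] [0.5961 0.0147]
ch1 max z [0.2455 0.2823 0.2835] xy [ 0.604  -0.2453] [ 0.6171 -0.2327]
ch2 max z [0.3457 0.3807 0.3828] xy [ 0.5334 -0.286 ] [ 0.5465 -0.273 ]
chain max z [0.3757 0.4288 0.431 ] xy [ 0.6072 -0.2408] [ 0.611  -0.2384]
[[   0    0    0    0    0    0   91  285  105    0]
 [   0    0    0    0    0    0  162  243   88    0]
 [   0    0    0    0    0    0   80  145    0    0]
 [   0    0 1588    0    0    0    0    0    0    0]
 [   0    0  260  511    0    0 4791 1673    0    0]
 [   0    0    0    0    0    0    0    0    0    0]
 [   0    0    0    0    0    0    0    0    0    0]
 [   0    0    0    0    0    0    0    0    0    0]]
0.06 10022
0.1 8823
0.2 8823
0.3 8697
```

Run:
```python
from h import *
np.set_printoptions(precision=4,suppress=True,linewidth=200)
f=dict(np.load("top0.npz"));g=dict(np.load("side0.npz"))
h=cv2.cvtColor(f["frame"],cv2.COLOR_RGB2HSV);print(h[272,280],h[256,326],h[260,219],h[275,300],h[180,150])
hb=h[272,280].astype(int)
m=cv2.inRange(h,(hb-[5,60,70]).clip(0).astype(float).tolist(),[float(hb[0]+5),255,255]);m[:190]=0;m[305:]=0;m[:,:240]=0;m[:,360:]=0
n,l,s,c=cv2.connectedComponentsWithStats(m)
for i in range(1,n):
    if s[i,4]>60:
        print(s[i,4],c[i],ray(f,c[i],.028),cv2.minEnclosingCircle(ray(f,np.argwhere(l==i)[:,::-1],.028).astype(np.float32)))
v=ray(f,[(266,232),(316,217)],.018);print("recess eye",v)
g8=cv2.cvtColor(f["frame"],cv2.COLOR_RGB2GRAY)
for z0,nm in ((f,"top"),(g,"side")):
    P=cloud(z0);q=P[(z0["depth"]>0)&(P[...,2]>.1)&(P[...,2]<1.2)&(P[...,0]>-.1)&(P[...,0]<.9)&(P[...,1]>-.8)&(P[...,1]<.3)]
    k=np.floor(q[:,:2]/.05).astype(int);u,inv=np.unique(k,axis=0,return_inverse=True)
    print(nm)
    for i,a in enumerate(u):
        w=q[inv.ravel()==i]
        if len(w)>15: print(a*.05,len(w),w[:,2].min().round(2),w[:,2].max().round(2),end=" | ")
    print()
cv2.imwrite("pics/crop.png",cv2.resize(f["frame"][180:310,190:370,::-1],None,fx=4,fy=4,interpolation=cv2.INTER_CUBIC))
```

```text
[ 25 149 212] [ 26 146 211] [ 29  62 210] [123  23 109] [ 15 103 180]Traceback (most recent call last):
  File "<stdin>", line 6, in <module>
cv2.error: OpenCV(4.12.0) :-1: error: (-5:Bad argument) in function 'inRange'
> Overload resolution failed:
>  - lowerb is not a numpy array, neither a scalar
>  - Expected Ptr<cv::UMat> for argument 'lowerb'
```

```bash
sed -i 's/(18,170,120),(32,255,255)/(20,115,110),(32,255,255)/' h.py
python3 - <<'E'
from h import *
np.set_printoptions(precision=4,suppress=True,linewidth=200)
f=dict(np.load("top0.npz"));g=dict(np.load("side0.npz"))
for a in discs(f,60):
    if 240<a[1][0]<360 and 190<a[1][1]<305: print(a[:3],cv2.minEnclosingCircle(ray(f,np.argwhere(a[3])[:,::-1],.028).astype(np.float32)))
print("recess eye",ray(f,[(266,232),(316,217)],.018))
for z0,nm in ((f,"top"),(g,"side")):
    P=cloud(z0);q=P[(z0["depth"]>0)&(P[...,2]>.1)&(P[...,2]<1.2)&(P[...,0]>-.1)&(P[...,0]<.9)&(P[...,1]>-.8)&(P[...,1]<.3)]
    k=np.floor(q[:,:2]/.05).astype(int);u,inv=np.unique(k,axis=0,return_inverse=True)
    print(nm)
    for i,a in enumerate(u):
        w=q[inv.ravel()==i]
        if len(w)>15: print(a*.05,len(w),w[:,2].min().round(2),w[:,2].max().round(2),end=" | ")
    print()
cv2.imwrite("pics/crop.png",cv2.resize(f["frame"][180:310,190:370,::-1],None,fx=4,fy=4,interpolation=cv2.INTER_CUBIC))
E
```

```text
(np.int32(587), array([325.5298, 255.167 ]), array([ 0.569 , -0.1841])) ((0.5691589713096619, -0.18391339480876923), 0.021916767582297325)
(np.int32(279), array([279.2581, 272.448 ]), array([ 0.5433, -0.1105])) ((0.543419599533081, -0.11060231924057007), 0.014958005398511887)
recess eye [[ 0.6104 -0.0895]
 [ 0.6333 -0.1707]]
top
[ 0.25 -0.55] 1201 0.1 0.27 | [0.25 0.15] 292 0.11 0.13 | [0.25 0.2 ] 895 0.1 0.16 | [ 0.3  -0.45] 249 0.1 0.22 | [0.3 0.2] 20 0.14 0.15 | [ 0.35 -0.5 ] 682 0.21 0.41 | [ 0.35 -0.45] 335 0.17 0.34 | [ 0.45 -0.45] 393 0.1 0.23 | [ 0.5  -0.55] 203 0.22 0.27 | [ 0.5 -0.5] 31 0.16 0.2 | [ 0.5  -0.45] 1055 0.1 0.31 | [ 0.5 -0.3] 1588 0.32 0.76 | [ 0.55 -0.65] 21 0.1 0.11 | [ 0.55 -0.6 ] 53 0.1 0.12 | [ 0.55 -0.55] 1324 0.1 0.27 | [ 0.55 -0.5 ] 349 0.17 0.27 | [ 0.55 -0.45] 647 0.1 0.55 | [ 0.55 -0.4 ] 1465 0.16 0.55 | [ 0.55 -0.1 ] 3672 0.7 0.74 | [ 0.55 -0.05] 2792 0.7 0.74 | [ 0.6  -0.65] 517 0.1 0.13 | [ 0.6 -0.6] 1186 0.12 0.23 | [ 0.6  -0.55] 731 0.1 0.23 | [ 0.6 -0.5] 4297 0.1 0.45 | [ 0.6  -0.45] 601 0.17 0.29 | [ 0.6  -0.25] 771 0.22 0.67 | [0.6 0.1] 1342 
[... 946 characters left out ...]
0.17 0.2 | [ 0.55 -0.45] 3338 0.11 0.44 | [ 0.55 -0.4 ] 57 0.25 0.43 | [ 0.6  -0.65] 3125 0.1 0.13 | [ 0.6 -0.6] 7348 0.11 0.23 | [ 0.6  -0.55] 4350 0.1 0.23 | [ 0.6 -0.5] 15817 0.1 0.45 | [ 0.6  -0.45] 478 0.2 0.28 | [ 0.6  -0.25] 389 0.22 0.41 | [0.6 0.1] 964 0.1 0.35 | [ 0.65 -0.65] 2070 0.1 0.13 | [ 0.65 -0.6 ] 2231 0.11 0.23 | [ 0.65 -0.55] 374 0.11 0.23 | [ 0.65 -0.5 ] 1625 0.11 0.45 | [ 0.65 -0.45] 68 0.28 0.29 | [ 0.7  -0.65] 110 0.1 0.11 | [ 0.7 -0.6] 408 0.11 0.12 | [ 0.7 -0.5] 1453 0.23 0.44 | [ 0.7  -0.45] 86 0.33 0.37 | [ 0.8  -0.55] 154 0.1 0.16 | [0.8  0.05] 150 0.1 0.18 | [0.8 0.1] 391 0.1 0.19 | [ 0.85 -0.55] 318 0.1 0.16 | [0.85 0.05] 938 0.1 0.2 | [0.85 0.1 ] 94 0.16 0.2 |
```

View pics/crop.png

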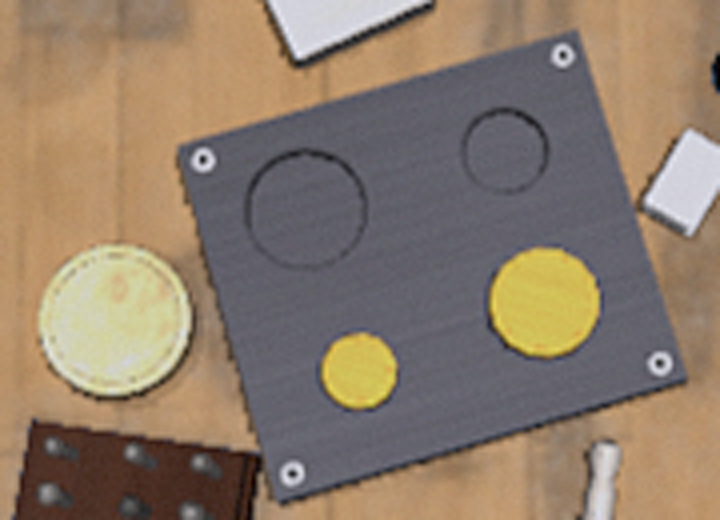

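The crop shows the plate clearly: large recess at (306,209), small recess at (506,151), large disc at (545,302), small disc at (360,370). Next is a plan-view height map, so I can pick a clear way in past the cables.

Run:
```python
from h import *
fs=[dict(np.load("top0.npz")),dict(np.load("side0.npz"))]
W=np.zeros((560,600,3),np.uint8)+255   # 500px/m ; x up from 0..1.1, y left .3..-.9
for f in fs:
    P=cloud(f);m=(f["depth"]>0)&(P[...,2]>.05)&(P[...,2]<1.5);q=P[m];q=q[q[:,2].argsort()]
    c=cv2.applyColorMap((q[:,2].clip(0,.8)/.8*255).astype(np.uint8)[:,None],cv2.COLORMAP_JET)[:,0]
    i=(540-q[:,0]*500).astype(int);j=((.3-q[:,1])*500).astype(int);k=(i>=0)&(i<560)&(j>=0)&(j<600);W[i[k],j[k]]=c[k]
for x in np.arange(0,1.1,.1):
    cv2.line(W,(0,int(540-500*x)),(600,int(540-500*x)),(210,210,210),1) if 0 else cv2.putText(W,f"{x:.1f}",(0,int(540-500*x)),0,.35,(0,0,0))
for y in np.arange(-.9,.31,.1): cv2.putText(W,f"{y:.1f}",(int((.3-y)*500),555),0,.35,(0,0,0))
cv2.circle(W,(int((.3+.64)*500),int(540-.214*500)),5,0,1)
cv2.imwrite("pics/plan.png",W)
```

```text
(no output)
```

View pics/plan.png

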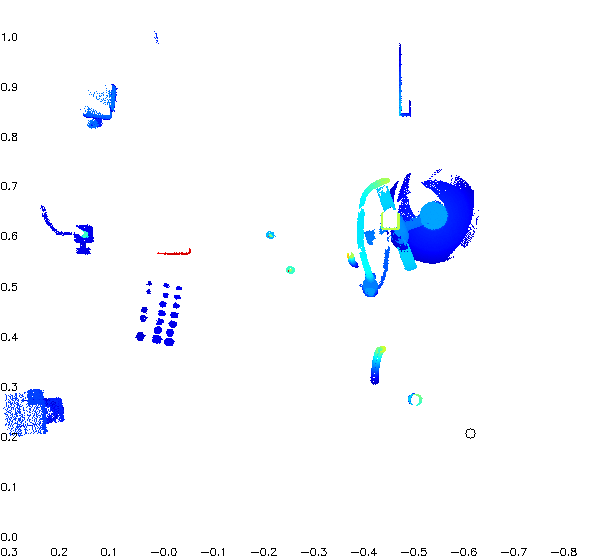

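The plan view shows a post at about (0.28,-0.53), a hose at about (0.35,-0.46), and chains at (0.61,-0.24) and (0.54,-0.28). I'll retract, sweep round at a small radius, then reach out. Each disc will be straddled by open fingers lined up with its push direction, and the trailing pad will do the pushing.

Emit:
{"fn": "arm_command", "kwargs": {
  "rows": [
    {"az": 7.0, "fingers": 0.65},
    {"az": 7.0, "fingers": 0.65},
    {"az": 7.0, "fingers": 0.65},
    {"az": 7.0, "fingers": 0.65},
    {"az": 7.0, "fingers": 0.65},
    {"az": 7.0, "fingers": 0.65}
  ]
}}

```text
validation failed for argument at $.ro...
```

Emit:
{"fn": "arm_command", "kwargs": {
  "rows": [
    {"x": -0.024, "y": -0.0266, "fingers": 0.65},
    {"x": -0.024, "y": -0.0266, "fingers": 0.65},
    {"x": -0.024, "y": -0.0266, "fingers": 0.65},
    {"x": -0.024, "y": -0.0266, "fingers": 0.65},
    {"x": -0.024, "y": -0.0266, "fingers": 0.65},
    {"x": -0.024, "y": -0.0266, "fingers": 0.65}
  ]
}}

```text
validation failed for argument at $.ro...
```

Emit:
{"fn": "arm_command", "kwargs": {
  "rows": [
    {"fingers": 0.65, "x": 0, "y": 0, "z": 0, "ax": 0, "ay": 0, "az": 7.0},
    {"fingers": 0.65, "x": 0, "y": 0, "z": 0, "ax": 0, "ay": 0, "az": 7.0},
    {"fingers": 0.65, "x": 0, "y": 0, "z": 0, "ax": 0, "ay": 0, "az": 7.0},
    {"fingers": 0.65, "x": 0, "y": 0, "z": 0, "ax": 0, "ay": 0, "az": 7.0},
    {"fingers": 0.65, "x": 0, "y": 0, "z": 0, "ax": 0, "ay": 0, "az": 7.0},
    {"fingers": 0.65, "x": 0, "y": 0, "z": 0, "ax": 0, "ay": 0, "az": 7.0}
  ]
}}

```text
clock: 0.6
tcp_pos: [0.2141, -0.6398, 0.2497]
orientation: [-3.073, 0.649, 0.001]
contact_force: [0.2, 0.1, -0.7]
grip_width: 0.0705
gripper_force: 0.0
```

Emit:
{"fn": "arm_command", "kwargs": {
  "rows": [
    {"fingers": 0.65, "x": -0.024, "y": -0.0266, "z": 0, "ax": 0, "ay": 0, "az": 0},
    {"fingers": 0.65, "x": -0.024, "y": -0.0266, "z": 0, "ax": 0, "ay": 0, "az": 0},
    {"fingers": 0.65, "x": -0.024, "y": -0.0266, "z": 0, "ax": 0, "ay": 0, "az": 0},
    {"fingers": 0.65, "x": -0.024, "y": -0.0266, "z": 0, "ax": 0, "ay": 0, "az": 0},
    {"fingers": 0.65, "x": -0.024, "y": -0.0266, "z": 0, "ax": 0, "ay": 0, "az": 0},
    {"fingers": 0.65, "x": -0.024, "y": -0.0266, "z": 0, "ax": 0, "ay": 0, "az": 0}
  ]
}}

```text
clock: 1.1
tcp_pos: [0.145, -0.4344, 0.2498]
orientation: [-3.075, 0.64, 0.001]
contact_force: [0.5, 1.0, 0.9]
grip_width: 0.0703
gripper_force: 0.0
```

Emit:
{"fn": "arm_command", "kwargs": {
  "rows": [
    {"fingers": 0.65, "x": 0.0209, "y": -0.0313, "z": 0, "ax": 0, "ay": 0, "az": 0},
    {"fingers": 0.65, "x": 0.0209, "y": -0.0313, "z": 0, "ax": 0, "ay": 0, "az": 0},
    {"fingers": 0.65, "x": 0.0209, "y": -0.0313, "z": 0, "ax": 0, "ay": 0, "az": 0},
    {"fingers": 0.65, "x": 0.0209, "y": -0.0313, "z": 0, "ax": 0, "ay": 0, "az": 0},
    {"fingers": 0.65, "x": 0.0209, "y": -0.0313, "z": 0, "ax": 0, "ay": 0, "az": 0},
    {"fingers": 0.65, "x": 0.0209, "y": -0.0313, "z": 0, "ax": 0, "ay": 0, "az": 0}
  ]
}}

```text
clock: 1.6
tcp_pos: [0.3367, -0.3128, 0.2503]
orientation: [3.076, -0.64, 0.0]
contact_force: [0.6, -1.1, 0.5]
grip_width: 0.0705
gripper_force: 0.0
```

Emit:
{"fn": "arm_command", "kwargs": {
  "rows": [
    {"fingers": 0.65, "x": 0.0034, "y": -0.0367, "z": 0, "ax": 0, "ay": 0, "az": 0},
    {"fingers": 0.65, "x": 0.0034, "y": -0.0367, "z": 0, "ax": 0, "ay": 0, "az": 0},
    {"fingers": 0.65, "x": 0.0034, "y": -0.0367, "z": 0, "ax": 0, "ay": 0, "az": 0},
    {"fingers": 0.65, "x": 0.0034, "y": -0.0367, "z": 0, "ax": 0, "ay": 0, "az": 0},
    {"fingers": 0.65, "x": 0.0034, "y": -0.0367, "z": 0, "ax": 0, "ay": 0, "az": 0},
    {"fingers": 0.65, "x": 0.0034, "y": -0.0367, "z": 0, "ax": 0, "ay": 0, "az": 0}
  ]
}}

```text
clock: 2.1
tcp_pos: [0.4424, -0.1187, 0.2502]
orientation: [3.076, -0.64, -0.0]
contact_force: [0.2, -0.3, 0.5]
grip_width: 0.0705
gripper_force: 0.0
```

Emit:
{"fn": "arm_command", "kwargs": {
  "rows": [
    {"fingers": 0.65, "x": 0.027, "y": 0.001, "z": 0.0125, "ax": 0, "ay": 0, "az": 0},
    {"fingers": 0.65, "x": 0.027, "y": 0.001, "z": 0.0125, "ax": 0, "ay": 0, "az": 0},
    {"fingers": 0.65, "x": 0.027, "y": 0.001, "z": 0.0125, "ax": 0, "ay": 0, "az": 0},
    {"fingers": 0.65, "x": 0.027, "y": 0.001, "z": 0.0125, "ax": 0, "ay": 0, "az": 0},
    {"fingers": 0.65, "x": 0, "y": 0, "z": 0, "ax": 0, "ay": 0, "az": 0}
  ]
}}

```text
clock: 2.52
tcp_pos: [0.5418, -0.1688, 0.1973]
orientation: [-3.075, 0.642, 0.003]
contact_force: [0.1, 0.2, -0.8]
grip_width: 0.0704
gripper_force: 0.0
```

Run:
```python
from bench import r
from h import *
f=r.grab_frame("wrist"); cv2.imwrite("pics/w1.png",f["frame"][:,:,::-1]); np.savez("w1.npz",**f)
print(r.get_obs()["tcp_pos"],f["world_from_camera"].round(3))
for a in discs(f,300): print(a[:3])
```

```text
[ 0.54009141 -0.1677499   0.19817649] [[-0.399 -0.878 -0.263  0.609]
 [-0.917  0.382  0.115 -0.198]
 [-0.     0.287 -0.958  0.321]
 [ 0.     0.     0.     1.   ]]
(np.int32(2834), array([325.1686662 , 175.39026112]), array([ 0.57031067, -0.18563139]))
```

View pics/w1.png

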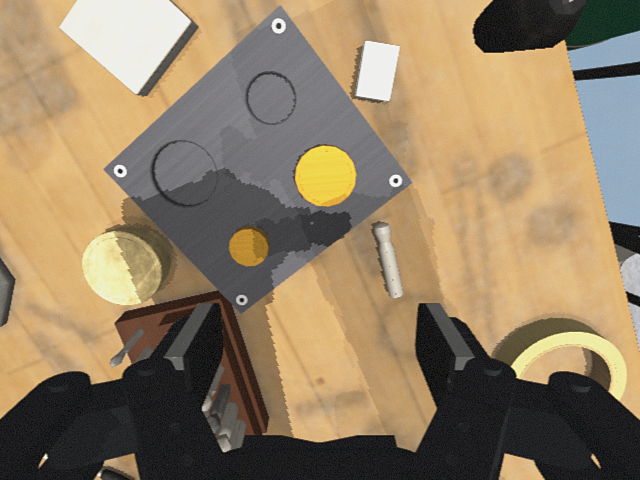

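Wrist view: large recess at about (185,173), small recess (271,98), large disc (325,175), small disc (249,246). I'll take the second and final measurement from it.

Run:
```python
from h import *
f=dict(np.load("w1.npz"))
print(ray(f,[(185,173),(271,98)],.018).round(4), ray(f,[(249,246)],.028).round(4))
gray=cv2.cvtColor(f["frame"],cv2.COLOR_RGB2GRAY)
for c,w,lo,hi in(((185,173),45,28,38),((271,98),36,20,30)):
    p=gray[c[1]-w:c[1]+w,c[0]-w:c[0]+w];h=cv2.HoughCircles(cv2.medianBlur(p,3),cv2.HOUGH_GRADIENT,1,100,param1=60,param2=12,minRadius=lo,maxRadius=hi)
    if h is not None: u=h[0,0,:2]+np.array(c)-w;print(u,h[0,0,2],ray(f,u,.018))
```

```text
[[ 0.6116 -0.0918]
 [ 0.6334 -0.1719]] [[ 0.5447 -0.1128]]
[184.5 173.5] 31.6 [[ 0.61138629 -0.09126357]]
[269.5  96.5] 25.8 [[ 0.63471472 -0.17134189]]
```

Emit:
{"fn": "arm_command", "kwargs": {
  "rows": [
    {"fingers": 0.65, "x": 0, "y": 0, "z": 0.035, "ax": 0, "ay": 0, "az": 0},
    {"fingers": 0.65, "x": 0, "y": 0, "z": 0.035, "ax": 0, "ay": 0, "az": 0},
    {"fingers": 0.65, "x": 0, "y": 0, "z": 0.035, "ax": 0, "ay": 0, "az": 0}
  ]
}}

```text
clock: 2.82
tcp_pos: [0.5393, -0.1669, 0.0951]
orientation: [-3.076, 0.64, -0.003]
contact_force: [0.3, -0.3, 0.4]
grip_width: 0.0706
gripper_force: 0.0
```

Emit:
{"fn": "arm_command", "kwargs": {
  "rows": [
    {"fingers": 0.65, "x": 0.017, "y": 0.0018, "z": 0, "ax": 0, "ay": 0, "az": 0},
    {"fingers": 0.65, "x": 0.017, "y": 0.0018, "z": 0, "ax": 0, "ay": 0, "az": 0},
    {"fingers": 0.65, "x": 0, "y": 0, "z": 0.016, "ax": 0, "ay": 0, "az": 0},
    {"fingers": 0.65, "x": 0, "y": 0, "z": 0.016, "ax": 0, "ay": 0, "az": 0},
    {"fingers": 0.65, "x": 0, "y": 0, "z": 0.014, "ax": 0, "ay": 0, "az": 0},
    {"fingers": 0.65, "x": 0, "y": 0, "z": 0, "ax": 0, "ay": 0, "az": 0}
  ]
}}

```text
clock: 3.32
tcp_pos: [0.5668, -0.1831, 0.0472]
orientation: [-3.076, 0.639, 0.008]
contact_force: [-0.1, 0.1, -1.1]
grip_width: 0.0705
gripper_force: 0.0
```

Run:
```python
from bench import r
from h import *
f=r.grab_frame("side"); np.savez("s2.npz",**f)
cv2.imwrite("pics/s2.png",cv2.resize(f["frame"][170:340,190:420,::-1],None,fx=3,fy=3,interpolation=cv2.INTER_CUBIC))
w=r.grab_frame("wrist")
for a in discs(w,300): print(a[:3])
P=cloud(f);o=r.get_obs();print(o["tcp_pos"],o["contact_force"])
```

```text
(np.int32(987), array([341.11651469, 269.36778116]), array([ 0.58126808, -0.1978925 ]))
(np.int32(618), array([304.25242718, 295.89967638]), array([ 0.57687744, -0.18084098]))
[ 0.56869252 -0.18361146  0.04961845] [ 0.51356699 -0.3554887   0.10350332]
```

View pics/s2.png

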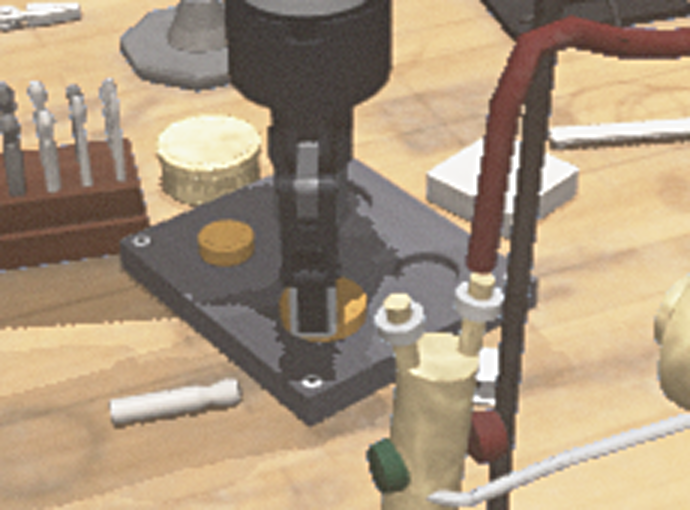

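The side crop shows the near finger just outside the large disc, with its tip at about (312,330). I'll read the tip height from depth.

Run:
```python
from h import *
f=dict(np.load("s2.npz"));P=cloud(f)
for v in range(262,288,2): print(v,P[v,294].round(4),f["frame"][v,294])
```

```text
262 [ 0.5415 -0.2477  0.0901] [83 77 77]
264 [ 0.5417 -0.2468  0.0861] [65 63 59]
266 [ 0.5497 -0.2253  0.0656] [66 55 55]
268 [ 0.5492 -0.2264  0.063 ] [65 62 56]
270 [ 0.5483 -0.2285  0.0613] [69 61 60]
272 [ 0.5482 -0.2284  0.0577] [65 60 53]
274 [ 0.5478 -0.229   0.0547] [66 62 54]
276 [ 0.5488 -0.226   0.0487] [67 62 55]
278 [ 0.5473 -0.2298  0.0484] [65 61 58]
280 [ 0.5484 -0.2266  0.0422] [66 63 60]
282 [ 0.5564 -0.2048  0.0201] [138 120  98]
284 [ 0.5566 -0.204   0.0157] [81 73 69]
286 [ 0.5546 -0.209   0.0162] [79 74 71]
```

Emit:
{"fn": "arm_command", "kwargs": {
  "rows": [
    {"fingers": 0.65, "x": 0, "y": 0, "z": 0.008, "ax": 0, "ay": 0, "az": 0},
    {"fingers": 0.65, "x": 0, "y": 0, "z": 0.005, "ax": 0, "ay": 0, "az": 0},
    {"fingers": 0.65, "x": 0, "y": 0, "z": 0.003, "ax": 0, "ay": 0, "az": 0},
    {"fingers": 0.65, "x": 0, "y": 0, "z": 0, "ax": 0, "ay": 0, "az": 0}
  ]
}}

```text
clock: 3.75
tcp_pos: [0.569, -0.1839, 0.0328]
orientation: [-3.076, 0.64, 0.001]
contact_force: [-0.9, 0.5, -0.2]
grip_width: 0.0703
gripper_force: 0.0
```

Run:
```python
from bench import r
from h import *
f=r.grab_frame("side"); np.savez("s3.npz",**f);P=cloud(f);print(r.get_obs()["contact_force"])
for v in range(278,300,1): print(v,P[v,294].round(4),f["frame"][v,294])
```

```text
[ 0.45353169 -0.33880366 -1.08585896]
278 [ 0.5477 -0.2287  0.0474] [70 64 60]
279 [ 0.5477 -0.2285  0.0455] [69 66 60]
280 [ 0.5478 -0.2283  0.0435] [64 58 56]
281 [ 0.5477 -0.2282  0.0417] [69 65 61]
282 [ 0.5473 -0.2293  0.0408] [65 64 59]
283 [ 0.5476 -0.2283  0.0382] [72 63 60]
284 [ 0.5479 -0.2273  0.0355] [66 62 56]
285 [ 0.5482 -0.2264  0.033 ] [68 63 58]
286 [ 0.547  -0.2293  0.0337] [62 54 49]
287 [ 0.5479 -0.2269  0.0298] [70 65 58]
288 [ 0.5482 -0.2257  0.027 ] [88 80 78]
289 [ 0.5497 -0.2217  0.0217] [132 130 130]
290 [ 0.5514 -0.217   0.0157] [91 86 85]
291 [ 0.5502 -0.2199  0.0164] [78 75 72]
292 [ 0.5497 -0.2211  0.0155] [82 77 72]
293 [ 0.5479 -0.2258  0.0179] [78 70 70]
294 [ 0.5473 -0.2274  0.0174] [90 82 80]
295 [ 0.5464 -0.2296  0.0175] [134 137 132]
296 [ 0.5448 -0.2338  0.0194] [73 66 64]
297 [ 0.5449 -0.2332  0.0171] [115 113 112]
298 [ 0.5435 -0.237   0.0186] [255 255 255]
299 [ 0.5433 -0.2372  0.0169] [148 146 145]
```

Emit:
{"fn": "arm_command", "kwargs": {
  "rows": [
    {"fingers": 0.65, "x": 0, "y": -0.008, "z": 0.001, "ax": 0, "ay": 0, "az": 0},
    {"fingers": 0.65, "x": 0, "y": -0.006, "z": 0, "ax": 0, "ay": 0, "az": 0},
    {"fingers": 0.65, "x": 0, "y": -0.006, "z": 0, "ax": 0, "ay": 0, "az": 0},
    {"fingers": 0.65, "x": 0, "y": -0.01, "z": 0, "ax": 0, "ay": 0, "az": 0},
    {"fingers": 0.65, "x": 0, "y": -0.01, "z": 0, "ax": 0, "ay": 0, "az": 0},
    {"fingers": 0.65, "x": 0, "y": -0.01, "z": 0, "ax": 0, "ay": 0, "az": 0},
    {"fingers": 0.65, "x": 0, "y": -0.01, "z": 0, "ax": 0, "ay": 0, "az": 0},
    {"fingers": 0.65, "x": 0, "y": -0.01, "z": 0, "ax": 0, "ay": 0, "az": 0},
    {"fingers": 0.65, "x": 0, "y": -0.01, "z": 0, "ax": 0, "ay": 0, "az": 0},
    {"fingers": 0.65, "x": 0, "y": -0.005, "z": 0, "ax": 0, "ay": 0, "az": 0}
  ]
}}

```text
clock: 4.63
tcp_pos: [0.6041, -0.1037, 0.0324]
orientation: [-3.075, 0.637, -0.001]
contact_force: [-0.5, 0.7, 0.1]
grip_width: 0.0703
gripper_force: 0.4
```

Run:
```python
from bench import r
from h import *
for n in("top","wrist","side"):
    f=r.grab_frame(n); np.savez(n+"3.npz",**f);print(n)
    for a in discs(f,60):
        if n!="top" or 190<a[1][1]<305 and 230<a[1][0]<370: print(a[:3],cv2.minEnclosingCircle(ray(f,np.argwhere(a[3])[:,::-1],.028).astype(np.float32)))
    if n=="side": cv2.imwrite("pics/c3.png",cv2.resize(f["frame"][190:320,210:400,::-1],None,fx=4,fy=4,interpolation=cv2.INTER_CUBIC))
```

```text
top
wrist
(np.int32(642), array([368.26323988, 288.3411215 ]), array([ 0.61409612, -0.1249534 ])) ((0.6116060018539429, -0.12584367394447327), 0.014677619561553001)
(np.int32(74), array([335.91891892, 299.64864865]), array([ 0.61456047, -0.11334211])) ((0.6135121583938599, -0.11348380148410797), 0.004218734800815582)
(np.int32(249), array([367.98795181, 326.09236948]), array([ 0.60093992, -0.11971104])) ((0.600989818572998, -0.12066240608692169), 0.010663698427379131)
(np.int32(80), array([326.15  , 330.5875]), array([ 0.60506028, -0.10570073])) ((0.6052166223526001, -0.10590837895870209), 0.003938375972211361)
(np.int32(93), array([376.96774194, 338.90322581]), array([ 0.59504683, -0.12078095])) ((0.5951465964317322, -0.12045107781887054), 0.006049645598977804)
(np.int32(132), array([349.03030303, 373.18181818]), array([ 0.5860566 , -0.10657475])) ((0.5863689184188843, -0.10708814859390259), 0.006639246828854084)
side
```

View pics/c3.png

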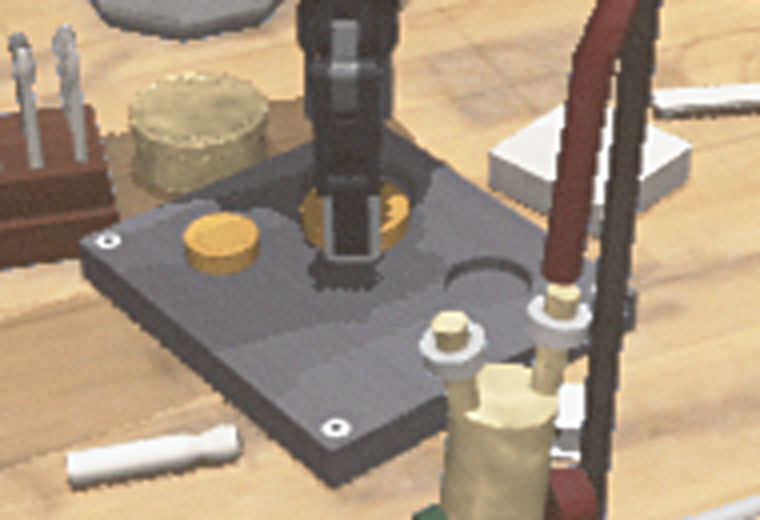

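The large disc is travelling with the trailing finger. I'll push on into the recess.

Emit:
{"fn": "arm_command", "kwargs": {
  "rows": [
    {"fingers": 0.65, "x": 0, "y": -0.006, "z": 0, "ax": 0, "ay": 0, "az": 0},
    {"fingers": 0.65, "x": 0, "y": -0.005, "z": 0, "ax": 0, "ay": 0, "az": 0},
    {"fingers": 0.65, "x": 0, "y": -0.005, "z": 0, "ax": 0, "ay": 0, "az": 0},
    {"fingers": 0.65, "x": 0, "y": -0.004, "z": 0, "ax": 0, "ay": 0, "az": 0},
    {"fingers": 0.65, "x": 0, "y": -0.004, "z": 0, "ax": 0, "ay": 0, "az": 0},
    {"fingers": 0.65, "x": 0, "y": -0.004, "z": 0, "ax": 0, "ay": 0, "az": 0},
    {"fingers": 0.65, "x": 0, "y": -0.003, "z": 0, "ax": 0, "ay": 0, "az": 0},
    {"fingers": 0.65, "x": 0, "y": -0.002, "z": 0, "ax": 0, "ay": 0, "az": 0},
    {"fingers": 0.65, "x": 0, "y": 0, "z": 0, "ax": 0, "ay": 0, "az": 0}
  ]
}}

```text
clock: 5.53
tcp_pos: [0.6167, -0.075, 0.0323]
orientation: [-3.076, 0.639, -0.0]
contact_force: [-0.0, -0.1, -0.9]
grip_width: 0.0704
gripper_force: 0.0
```

Run:
```python
from bench import r
from h import *
f=r.grab_frame("side"); P=cloud(f);np.savez("side4.npz",**f)
cv2.imwrite("pics/c4.png",cv2.resize(f["frame"][190:320,210:400,::-1],None,fx=4,fy=4,interpolation=cv2.INTER_CUBIC))
for a in discs(f,30): 
    q=P[a[3]];print(a[0],a[1],np.percentile(q,[5,50,95],axis=0).round(4).tolist())
```

```text
59 [567.79661017  95.81355932] [[1.2357, -0.011, 0.1314], [1.2479, -0.0051, 0.1379], [1.2727, 0.003, 0.146]]
```

View pics/c4.png

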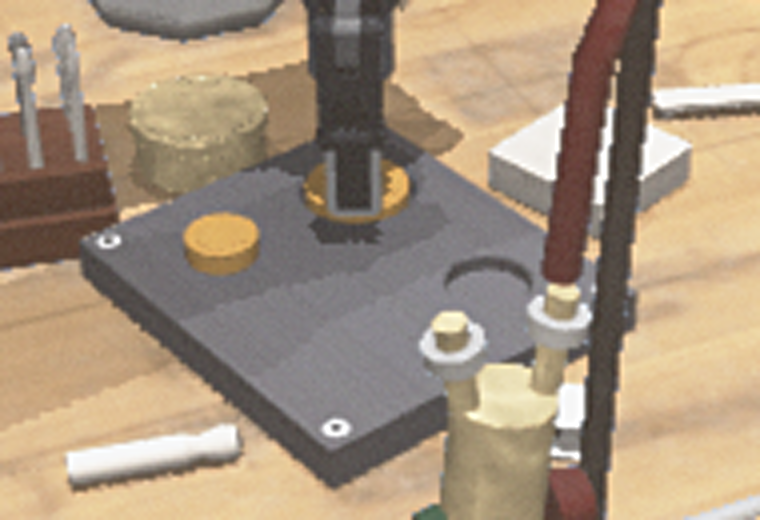

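The large disc now sits low inside its recess, around (357,190) in the crop. I'll lift, turn and move over the small disc.

Emit:
{"fn": "arm_command", "kwargs": {
  "rows": [
    {"fingers": 0.65, "x": 0, "y": 0, "z": -0.02, "ax": 0, "ay": 0, "az": 0},
    {"fingers": 0.65, "x": 0, "y": 0, "z": -0.03, "ax": 0, "ay": 0, "az": 0},
    {"fingers": 0.65, "x": 0, "y": 0, "z": -0.03, "ax": 0, "ay": 0, "az": 0},
    {"fingers": 0.65, "x": 0, "y": 0, "z": 0, "ax": 0, "ay": 0, "az": -6.7},
    {"fingers": 0.65, "x": 0, "y": 0, "z": 0, "ax": 0, "ay": 0, "az": -6.7},
    {"fingers": 0.65, "x": 0, "y": 0, "z": 0, "ax": 0, "ay": 0, "az": -6.7},
    {"fingers": 0.65, "x": 0, "y": 0, "z": 0, "ax": 0, "ay": 0, "az": -6.7},
    {"fingers": 0.65, "x": 0, "y": 0, "z": 0, "ax": 0, "ay": 0, "az": -6.7},
    {"fingers": 0.65, "x": 0, "y": 0, "z": 0, "ax": 0, "ay": 0, "az": -6.7}
  ]
}}

```text
clock: 6.33
tcp_pos: [0.6162, -0.0762, 0.1123]
orientation: [3.107, 0.464, -0.0]
contact_force: [-0.4, 1.0, -0.8]
grip_width: 0.0701
gripper_force: 0.0
```

Emit:
{"fn": "arm_command", "kwargs": {
  "rows": [
    {"fingers": 0.65, "x": 0, "y": 0, "z": 0, "ax": 0, "ay": 0, "az": -6.7},
    {"fingers": 0.65, "x": 0, "y": 0, "z": 0, "ax": 0, "ay": 0, "az": -6.7},
    {"fingers": 0.65, "x": 0, "y": 0, "z": 0, "ax": 0, "ay": 0, "az": -6.7},
    {"fingers": 0.65, "x": 0, "y": 0, "z": 0, "ax": 0, "ay": 0, "az": -6.7},
    {"fingers": 0.65, "x": 0, "y": 0, "z": 0, "ax": 0, "ay": 0, "az": -6.7},
    {"fingers": 0.65, "x": 0, "y": 0, "z": 0, "ax": 0, "ay": 0, "az": -6.4},
    {"fingers": 0.65, "x": -0.0345, "y": -0.0135, "z": 0, "ax": 0, "ay": 0, "az": 0},
    {"fingers": 0.65, "x": -0.0345, "y": -0.0135, "z": 0, "ax": 0, "ay": 0, "az": 0},
    {"fingers": 0.65, "x": 0, "y": 0, "z": 0, "ax": 0, "ay": 0, "az": 0}
  ]
}}

```text
clock: 7.08
tcp_pos: [0.5492, -0.1246, 0.1108]
orientation: [-2.771, -1.48, 0.014]
contact_force: [-1.7, -1.7, -1.3]
grip_width: 0.0705
gripper_force: 0.0
```

Run:
```python
from bench import r
from h import *
f=r.grab_frame("wrist"); P=cloud(f)
print(r.get_obs()["tcp_pos"])
for a in discs(f,100): print(a[:3],ray(f,a[1],.021),np.median(P[a[3]],0),cv2.minEnclosingCircle(ray(f,np.argwhere(a[3])[:,::-1],.028).astype(np.float32)))
cv2.imwrite("pics/w5.png",f["frame"][:,:,::-1])
```

```text
[ 0.55224767 -0.12242958  0.1115393 ]
(np.int32(4509), array([389.6185407 , 137.71390552]), array([ 0.61267557, -0.09135277])) [[ 0.61340913 -0.09231132]] [ 0.61390974 -0.09293094  0.02169158] ((0.6104460954666138, -0.08947757631540298), 0.021156005561351776)
(np.int32(905), array([297.77237569, 247.76464088]), array([ 0.54353012, -0.11296962])) [[ 0.54191729 -0.11466172]] [ 0.54314576 -0.11322089  0.02861352] ((0.5442286729812622, -0.11158907413482666), 0.014636156149208546)
```

View pics/w5.png

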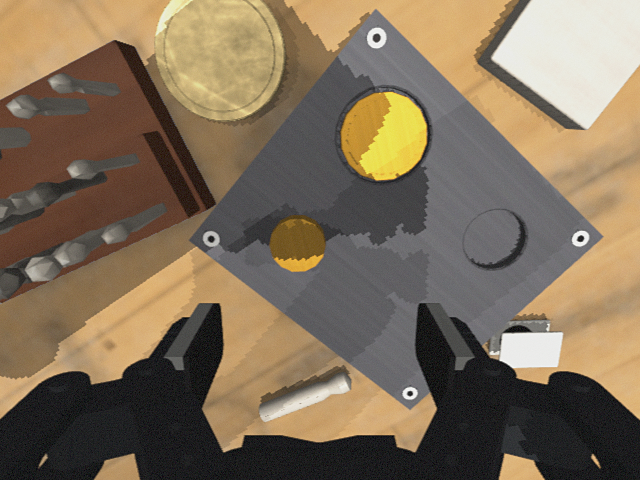

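The wrist view shows the large disc flat in its recess (top at 21.7 mm; expected 21) and the small disc at (298,245). I'll descend and push the small one.

Emit:
{"fn": "arm_command", "kwargs": {
  "rows": [
    {"fingers": 0.65, "x": 0.001, "y": 0, "z": 0.03, "ax": 0, "ay": 0, "az": 0},
    {"fingers": 0.65, "x": 0, "y": 0, "z": 0.03, "ax": 0, "ay": 0, "az": 0},
    {"fingers": 0.65, "x": 0, "y": 0, "z": 0.012, "ax": 0, "ay": 0, "az": 0},
    {"fingers": 0.65, "x": 0, "y": 0, "z": 0.006, "ax": 0, "ay": 0, "az": 0},
    {"fingers": 0.65, "x": 0, "y": 0, "z": 0.002, "ax": 0, "ay": 0, "az": 0},
    {"fingers": 0.65, "x": 0, "y": 0, "z": 0, "ax": 0, "ay": 0, "az": 0}
  ]
}}

```text
clock: 7.63
tcp_pos: [0.5571, -0.1173, 0.0327]
orientation: [2.766, 1.49, 0.001]
contact_force: [0.0, -0.5, 0.6]
grip_width: 0.0705
gripper_force: 0.0
```

Emit:
{"fn": "arm_command", "kwargs": {
  "rows": [
    {"fingers": 0.65, "x": 0, "y": 0.004, "z": 0, "ax": 0, "ay": 0, "az": 0},
    {"fingers": 0.65, "x": 0, "y": 0.005, "z": 0, "ax": 0, "ay": 0, "az": 0},
    {"fingers": 0.65, "x": 0, "y": 0.006, "z": 0, "ax": 0, "ay": 0, "az": 0},
    {"fingers": 0.65, "x": 0, "y": 0.01, "z": 0, "ax": 0, "ay": 0, "az": 0},
    {"fingers": 0.65, "x": 0, "y": 0.01, "z": 0, "ax": 0, "ay": 0, "az": 0},
    {"fingers": 0.65, "x": 0, "y": 0.01, "z": 0, "ax": 0, "ay": 0, "az": 0},
    {"fingers": 0.65, "x": 0, "y": 0.01, "z": 0, "ax": 0, "ay": 0, "az": 0},
    {"fingers": 0.65, "x": 0, "y": 0.01, "z": 0, "ax": 0, "ay": 0, "az": 0},
    {"fingers": 0.65, "x": 0, "y": 0.01, "z": 0, "ax": 0, "ay": 0, "az": 0},
    {"fingers": 0.65, "x": 0, "y": 0.005, "z": 0, "ax": 0, "ay": 0, "az": 0}
  ]
}}

```text
clock: 8.47
tcp_pos: [0.6246, -0.163, 0.0322]
orientation: [2.766, 1.488, 0.001]
contact_force: [-0.1, -0.4, 0.6]
grip_width: 0.0706
gripper_force: 0.3
```

Run:
```python
from bench import r
from h import *
f=r.grab_frame("side"); P=cloud(f);g=r.grab_frame("wrist");o=r.get_obs();print(o["tcp_pos"],o["contact_force"])
cv2.imwrite("pics/c6.png",np.hstack([cv2.resize(f["frame"][190:320,230:360,::-1],(400,400)),cv2.resize(g["frame"][:,80:560,::-1],(400,400))]))
```

```text
[ 0.6241414  -0.16256595  0.03219557] [0.06752521 0.35529757 0.52070093]
```

View pics/c6.png

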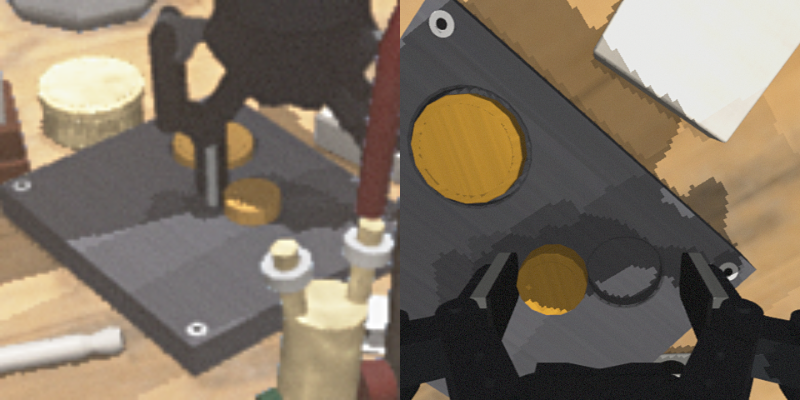

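The left half shows the small disc ahead of the trailing finger. The right half shows it at (552,279), heading straight for the recess at (625,271). I'll push the last 34 mm slowly.

Emit:
{"fn": "arm_command", "kwargs": {
  "rows": [
    {"fingers": 0.65, "x": 0, "y": 0.006, "z": 0, "ax": 0, "ay": 0, "az": 0},
    {"fingers": 0.65, "x": 0, "y": 0.006, "z": 0, "ax": 0, "ay": 0, "az": 0},
    {"fingers": 0.65, "x": 0, "y": 0.005, "z": 0, "ax": 0, "ay": 0, "az": 0},
    {"fingers": 0.65, "x": 0, "y": 0.005, "z": 0, "ax": 0, "ay": 0, "az": 0},
    {"fingers": 0.65, "x": 0, "y": 0.004, "z": 0, "ax": 0, "ay": 0, "az": 0},
    {"fingers": 0.65, "x": 0, "y": 0.004, "z": 0, "ax": 0, "ay": 0, "az": 0},
    {"fingers": 0.65, "x": 0, "y": 0.003, "z": 0, "ax": 0, "ay": 0, "az": 0},
    {"fingers": 0.65, "x": 0, "y": 0.002, "z": 0, "ax": 0, "ay": 0, "az": 0},
    {"fingers": 0.65, "x": 0, "y": 0, "z": 0, "ax": 0, "ay": 0, "az": 0}
  ]
}}

```text
clock: 9.32
tcp_pos: [0.6528, -0.1813, 0.0323]
orientation: [2.766, 1.489, 0.0]
contact_force: [1.2, -0.3, 0.7]
grip_width: 0.0703
gripper_force: 0.1
```

Run:
```python
from bench import r
from h import *
g=r.grab_frame("wrist");P=cloud(g);o=r.get_obs();print(o["tcp_pos"],o["contact_force"])
h=cv2.cvtColor(g["frame"],cv2.COLOR_RGB2HSV);m=cv2.inRange(h,(15,100,60),(34,255,255))
n,l,s,c=cv2.connectedComponentsWithStats(m)
for i in range(1,n):
    if s[i,4]>150:
        q=P[l==i];A=np.c_[q[:,:2]-q[:,:2].mean(0),np.ones(len(q))];print(s[i,4],c[i].round(),ray(g,c[i],.021),np.percentile(q[:,2],[5,50,95]),"slope",np.linalg.lstsq(A,q[:,2],rcond=None)[0])
```

```text
[ 0.65261891 -0.1810928   0.03233212] [ 0.8975259   1.11956393 -0.18616641]
90242 [454. 153.] [[ 0.72358965 -0.15371941]] [-0.00124756 -0.00018416  0.00089371] slope [-0.0080715   0.00553614  0.00048469]
14743 [ 65. 177.] [[ 0.61348299 -0.09046151]] [0.01690371 0.02152265 0.0226559 ] slope [ 0.20022548 -0.08063123  0.02158849]
253 [417. 257.] [[ 0.69618197 -0.17803388]] [-0.0011393  -0.00017992  0.00080824] slope [ 0.00262634  0.0374385  -0.00015127]
5196 [261. 326.] [[ 0.63536658 -0.16996205]] [0.0156855  0.02145431 0.02252502] slope [0.36074852 0.31563981 0.02154122]
5666 [389. 394.] [[ 0.65962654 -0.22089808]] [-0.00107754 -0.00018134  0.00083128] slope [0.13410362 0.47640595 0.00130559]
391 [632. 401.] [[ 0.73682409 -0.27547742]] [-8.91229742e-04 -5.71378990e-05  9.31888061e-04] slope [-0.69395784  0.60579021  0.00100397]
860 [519. 469.] [[ 0.68569943 -0.28133894]] [-0.00092092 -0.00010589  0.0009187 ] slope [0.396117   0.77121594 0.00242751]
```

Emit:
{"fn": "arm_command", "kwargs": {
  "rows": [
    {"fingers": 0.65, "x": 0, "y": -0.003, "z": -0.006, "ax": 0, "ay": 0, "az": 0},
    {"fingers": 0.65, "x": 0, "y": 0, "z": -0.02, "ax": 0, "ay": 0, "az": 0},
    {"fingers": 0.65, "x": 0, "y": 0, "z": -0.03, "ax": 0, "ay": 0, "az": 0},
    {"fingers": 0.65, "x": 0, "y": 0, "z": -0.03, "ax": 0, "ay": 0, "az": 0},
    {"fingers": 0.65, "x": 0, "y": -0.035, "z": 0, "ax": 0, "ay": 0, "az": 0},
    {"fingers": 0.65, "x": 0, "y": -0.035, "z": -0.02, "ax": 0, "ay": 0, "az": 0},
    {"fingers": 0.65, "x": 0, "y": -0.035, "z": -0.03, "ax": 0, "ay": 0, "az": 0},
    {"fingers": 0.65, "x": -0.02, "y": -0.03, "z": 0, "ax": 0, "ay": 0, "az": 0},
    {"fingers": 0.65, "x": 0, "y": 0, "z": 0, "ax": 0, "ay": 0, "az": 0}
  ]
}}

```text
clock: 10.12
tcp_pos: [0.5224, -0.1224, 0.166]
orientation: [-2.764, -1.492, 0.009]
contact_force: [-1.4, -0.4, -1.2]
grip_width: 0.0704
gripper_force: 0.0
```

Run:
```python
from bench import r
from h import *
g=r.grab_frame("wrist");P=cloud(g);o=r.get_obs();print(o["tcp_pos"],o["contact_force"])
h=cv2.cvtColor(g["frame"],cv2.COLOR_RGB2HSV);m=cv2.inRange(h,(20,115,60),(34,255,255))
n,l,s,c=cv2.connectedComponentsWithStats(m)
for i in range(1,n):
    if s[i,4]>150:
        k=cv2.erode((l==i).astype(np.uint8),np.ones((5,5)))>0
        q=P[k];A=np.c_[q[:,:2]-q[:,:2].mean(0),np.ones(len(q))];print(s[i,4],c[i].round(),ray(g,c[i],.021),np.percentile(q[:,2],[5,50,95]),"slope",np.linalg.lstsq(A,q[:,2],rcond=None)[0])
cv2.imwrite("pics/w7.png",g["frame"][:,:,::-1])
```

```text
[ 0.52534172 -0.12343396  0.16600282] [ 0.34784561 -0.25060661 -0.7393802 ]
3946 [410. 111.] [[ 0.61129448 -0.08954182]] [0.02056495 0.02178562 0.02292451] slope [-0.43714515  0.26177666  0.02280892]
1510 [500. 199.] [[ 0.63372914 -0.17071289]] [0.02056737 0.02175249 0.02297238] slope [-0.33678263  0.53600942  0.02200185]
```

View pics/w7.png

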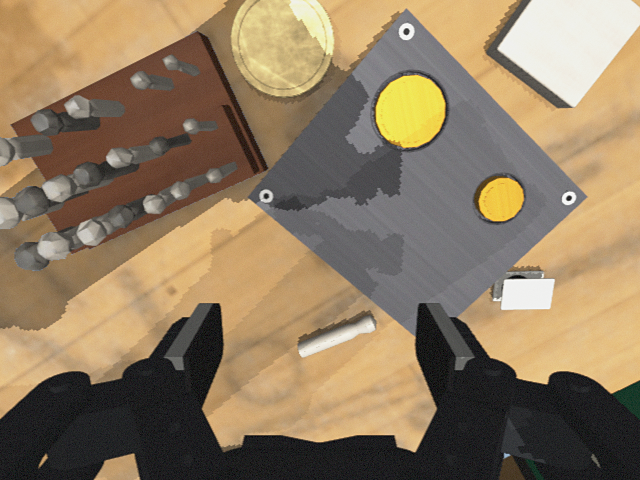

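The final view shows both discs flat in their own recesses: large at (410,111), small at (500,199). Both tops read about 21.8 mm with only a 2.4 mm spread, and nothing around the plate has moved. Handing in.

```bash
python3 -c "
from bench import r
print(r.hand_in())"
```

```text
the job is handed in; nothing more can be done
None
```

I pushed both brass discs into their matching recesses, where they lie flat, left the tin, punch, loupe and block untouched, and handed the job in at about 10 s of the 58 s allowed.

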